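# Rewind the film until the crank goes light, then take the cassette out

## Task

Take the film rewinder's crank by its knob with a light grip and turn it clockwise (seen from above) against its drag until the resistance suddenly drops away, then stop: less than one more full turn. Then lift the film cassette out of the rewinder's well and put it in the bowl, leaving the spare cassette on the desk where it is.

Things in the scene. Friction and masses are not known exactly. Their poses are not given: they have to be found in the camera images.
- rewinder: film rewinder fixed to the desk: low two-tier box 120 x 200 x 50 mm (x, y, z of its own frame), black below and grey above, flat deck at z = 50 mm, crank on its -y half, cassette well on its +y half. Origin: centre of the underside, z up.
- crank_axis (a point): point on the vertical axis of the crank, 98 mm above the rewinder's underside (48 mm above its deck), level with knob; at (0, -45 mm) in the rewinder's frame. The highest part on the axis is a hub screw of 14 mm diameter, 17 mm below this point.
- knob (a point): centre of the crank's black upright knob: 20 mm diameter, 34 mm tall (half above, half below this point), 40 mm from the crank axis, held from above. It spins freely on its pin, so a gripper can hold it without turning as it goes round; squeeze it with 25 N or less. The steel crank arm under it, 16 mm wide, has its top 20 mm below this point; all else there is lower, but for the hub screw.
- crank (a joint): angle turned since the start, rad, growing clockwise seen from above (an arrow on the deck shows it); blocked below 0. Turning takes a steady 8 N or so at the knob until, after an unknown 1 to 2.5 turns, the film slips off inside: within half a radian this falls below 1.5 N. A full turn later the film is swallowed (failure); it cannot be turned back past the slip. Turn slowly to feel it: after a quick move that stops, part of the drag is relieved.
- cassette: 35 mm film cassette standing loose in the rewinder's well: upright cylinder of 25 mm diameter, 47 mm tall, with a spindle end of 11 mm diameter up to 52 mm; about 30 g. Origin: centre of the underside. It sits 16 mm deep in the round 31 mm well, so 31 mm of the cylinder stands above the deck. The knob, whose top is 65 mm above the deck, may stand as near as 70 mm to it.
- well_mouth (a point): centre of the well's mouth, level with the deck, at (0, 65 mm) in the rewinder's frame.
- bowl: small loose china bowl, rim 105 mm across, 47 mm tall, inner floor about 8 mm up and 45 mm across. Origin: centre of the underside.
- spare: a second cassette just like the first, standing upright on the open desk. Origin: centre of the underside. Not to be moved.

How it is judged:
By the outcome, as a careful person would: the job done as asked, in the order asked, and still so for the second after the job is handed in, with the robot touching nothing.
It also fails if it takes over 72 s, if anything falls off the work surface, if the arm or the gripper's body presses on something with over 40 N, if the wrist force passes 120 N, or if a joint passes its speed limit or range.

## Robot

A 6-joint arm with a two-finger parallel gripper is mounted at the origin on a cart in front of the work surface, level with it; the furniture and walls round the work are solid. World frame = base frame: x ahead of the robot, y to its left, z up, the work surface at z = 0. Lengths are in m, angles in rad, forces in N, time in s.
With the tool pointing down it reaches from about 0.275 to 1 m from the base axis. Payload 8.4 kg.
Tool frame: the origin (TCP) lies at the very end of the fingers, on their centre line; the grasp point (between the pads) lies 19 mm behind it; z points along the fingers, y is the line along which they close (so a half turn about z gives the same grasp; the last joint's range is limited). The gripper opens to 85 mm and grips with 20 to 120 N. Pads are 22 mm wide; open, the fingers measure 114 mm over their backs; the gripper's body (76 mm by 85 mm) begins 54 mm behind the grasp point. The pads swing forward as they close: fully open they stand 13 mm farther back than shut.
Start: joints at [1.276, 0.353, 1.633, -0, 1.155, -0.002], TCP at [0.18, 0.598, 0.201] pointing down, gripper open.
Joint ranges: [-2.63, 2.63], [-0.92, 2.1], [0.06, 2.66], [-1.3, 4.44], [0, 2.69], [-3.02, 3.02]. Speed limits (rad/s): [2.22, 2.22, 2.79, 3.14, 3.14, 3.14].

## Interface

Orientations are given as a unit quaternion [x, y, z, w].
In Python, from bench import bot gives the robot as it stands. The module is installed in compiled form; this text tells all that it offers.
- The arm moves only by the tool drive_tool, never from a script. Its argument "moves" is a list that holds one entry, the list of rows, each a list of 7 numbers: the shift along the tool's x, y, z in mm, then the turn, a rotation vector about the tool's x, y, z in rad, then the gripper command: -1 is shut, 1 is fully open, values between are in proportion. In form: [[[x, y, z, rx, ry, rz, hand], ...]]. A call has exactly 10 rows; each row is the pose to reach, as a shift and turn from the pose commanded when the call began, along the tool's axes at that moment; what a row does not reach only later rows make up. A row lasts 1/10 s, in which the tool goes at most 50 mm and 8.59 degrees, less where a joint would pass 70% of its speed; a pose out of reach is approached as far as the arm can. A call with a gripper value outside its range is refused whole. The fingers move at their own pace and stop on an object; "squeeze" is the grip in N (left out, the last holds). Time passes only in rows, so rows that repeat a pose let the fingers close, or fill a call up. It gives the time, the measured TCP pose, the force, the opening and the grip force at its end, in the units of the state.
- bot.sense(): the state, without advancing time (a new reading comes with each control period).
- bot.grab_frame(name): name is "side" or "top" or "wrist"; returns a dict with "frame" (400x640x3 uint8, blue, green, red), "range_z" (400x640 float32, m along the optical axis (not along the pixel's ray), 0 where there is no reading), "fx", "fy", "cx", "cy" (pixels), "R" (3x3) and "t" (3): a world point X has camera coordinates R X + t. Camera axes: x right, y down, z forward; pixel columns grow to the right and rows downward; lengths in m; the calibration is good to about 2 mm. A picture is of the moment at which its call begins.
- bot.job_done(): hands the job in; it is judged then, once.
The state is a dict: "time_s": time; "joints": joint angles; "joint_vel": joint speeds; "effort": joint torques, N m; "tool_pos": TCP position; "tool_rot": TCP orientation; "ft_force": force on the tool from outside, world axes, zero at the start; "moment": the same for the moment, N m; "gripper_width": finger opening in m; "grasp_force": force on a finger pad.
Only numpy, scipy, OpenCV 4.12 (cv2) and the standard library are available. Lean on these libraries where they do the work, as an engineer would, in place of code of your own. Each camera call takes 0.05 s, during which the arm holds its last target. There are 200 camera calls.

## Working session

There is one attempt and no reset: what is moved stays moved. The work goes in short steps, Python scripts to look and compute and a tool call to move; the robot and the scene stay as the last step left them, time stands still between calls to the robot, and variables do not carry over. Pictures are saved under pics/ and viewed, at most 10 in all, crops included, and the job is handed in when it is done.

Besides the shell and the picture viewer there is one more tool, called after ">>>" as name(argument=value, ...) on one line, values as JSON. drive_tool: Moves the arm, as the interface text tells. Its arguments: {"type":"object","properties":{"moves":{"type":"array","items":{"type":"array","items":{"type":"array","items":{"type":"number"}}}},"squeeze":{"type":"number"}},"required":["moves"]}

```bash
mkdir -p pics
cat > h.py <<'E'
import numpy as np, cv2
from bench import bot
def cloud(f):
    z=f["range_z"]; v,u=np.indices(z.shape)
    P=np.stack([(u-f["cx"])/f["fx"]*z,(v-f["cy"])/f["fy"]*z,z],-1)
    return (P-np.array(f["t"]))@np.array(f["R"])
E
python3 - <<'E'
from h import *
s=bot.sense(); print(s["tool_pos"],s["tool_rot"],s["ft_force"],s["time_s"])
for n in ("side","top"):
    f=bot.grab_frame(n); np.save(n+".npy",np.concatenate([cloud(f),f["range_z"][...,None]],-1)); cv2.imwrite(f"pics/{n}1.png",f["frame"]); print(n,f["fx"],np.round(f["R"],3).tolist(),f["t"])
E
```

```text
[0.18024709 0.5978939  0.20047266] [ 1.45884964e-01  9.89301323e-01 -6.78598092e-04 -9.82143254e-05] [-0.04901096 -0.01134416  0.47972043] 0.0
side 501.3938649318184 [[-0.987, -0.159, -0.017], [-0.075, 0.556, -0.828], [0.141, -0.816, -0.56]] [0.48691938 0.11968519 0.93140811]
top 478.5722650138674 [[0.005, -1.0, -0.003], [-0.994, -0.005, -0.107], [0.107, 0.004, -0.994]] [-0.02695594  0.50256712  1.2144577 ]
```

View pics/top1.png

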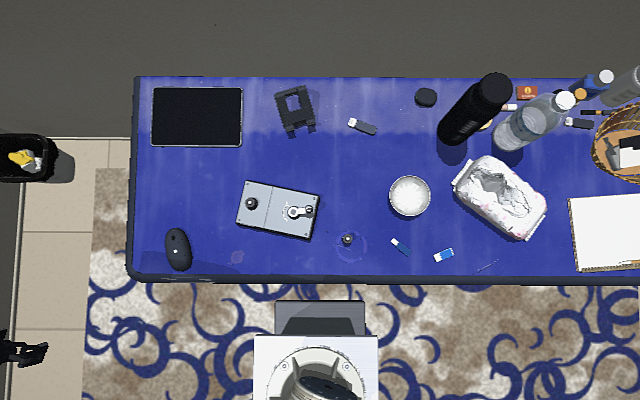

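View pics/side1.png

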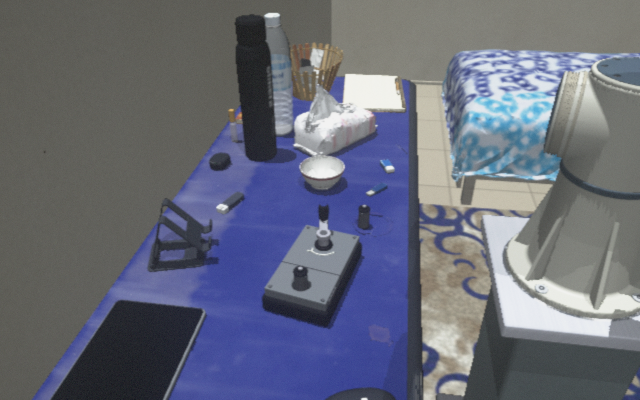

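Top view: rewinder centred near (279,210), cassette at (251,203), hub (294,212), knob (308,210), spare (347,240), bowl (409,195). The side view agrees. Now I'll measure from depth.

```bash
cat > m.py <<'E'
from h import *
A=np.load("top.npy");B=np.load("side.npy")
def reg(D,c,r,zl,zh):
    P=D[...,:3][(D[...,3]>0)]; m=(np.hypot(*(P[:,:2]-c).T)<r)&(P[:,2]>zl)&(P[:,2]<zh); return P[m]
px=lambda u,v:A[v,u,:3]
for n,(u,v) in dict(desk=(340,150),cas=(251,202),hub=(294,212),knob=(308,210),spare=(347,239),bowl=(409,195),deck=(270,205)).items(): print(n,px(u,v).round(4))
c=px(279,210)[:2]
for n,D in(("top",A),("side",B)):
    P=reg(D,c,.14,.04,.058); r=cv2.minAreaRect((P[:,:2]*1000).astype(np.float32)); print(n,"rect",r,len(P),np.median(P[:,2]))
    for k,cc,rr,zl,zh in (("knob",px(308,210)[:2],.04,.082,.13),("cas",px(251,202)[:2],.04,.06,.12),("spare",px(347,239)[:2],.04,.015,.08),("bowlrim",px(409,195)[:2],.08,.04,.07)):
        Q=reg(D,cc,rr,zl,zh)
        if len(Q): print(n,k,len(Q),Q.min(0).round(4),Q.max(0).round(4),Q.mean(0).round(4), ((Q.min(0)+Q.max(0))/2).round(4))
E
python3 m.py
```

```text
desk [ 0.6369 -0.0617 -0.0026]
cas [0.4869 0.1603 0.0843]
hub [0.4629 0.054  0.0803]
knob [0.4686 0.0197 0.0731]
spare [ 0.3976 -0.0784  0.0514]
bowl [ 0.5152 -0.2438  0.0058]
deck [0.4826 0.1171 0.0524]
top rect ((473.54443359375, 100.2788314819336), (191.2974090576172, 112.68037414550781), 78.40238952636719) 2851 0.05028033663840168
top knob 41 [0.4528 0.0084 0.0821] [0.4774 0.0589 0.118 ] [0.467  0.0285 0.102 ] [0.4651 0.0337 0.1001]
top cas 85 [0.4744 0.1535 0.0622] [0.4974 0.1758 0.0913] [0.4858 0.1646 0.0813] [0.4859 0.1647 0.0767]
top spare 77 [ 0.3876 -0.0887  0.03  ] [ 0.4105 -0.066   0.0548] [ 0.3994 -0.0781  0.0477] [ 0.399  -0.0774  0.0424]
top bowlrim 171 [ 0.459  -0.2881  0.0401] [ 0.5615 -0.1855  0.0515] [ 0.5148 -0.2446  0.0456] [ 0.5103 -0.2368  0.0458]
side rect ((472.9440002441406, 101.80384063720703), (191.6545867919922, 112.54541778564453), 78.76060485839844) 4193 0.04891034520794243
side knob 147 [0.46   0.0146 0.0824] [0.4773 0.0299 0.116 ] [0.4681 0.0243 0.0994] [0.4686 0.0222 0.0992]
side cas 238 [0.4735 0.154  0.0601] [0.4981 0.1783 0.087 ] [0.4851 0.1704 0.0753] [0.4858 0.1662 0.0736]
side spare 194 [ 0.387  -0.0894  0.0151] [ 0.4101 -0.063   0.0529] [ 0.3984 -0.072   0.0359] [ 0.3986 -0.0762  0.034 ]
side bowlrim 254 [ 0.4575 -0.292   0.04  ] [ 0.5613 -0.1844  0.0483] [ 0.5093 -0.2366  0.0436] [ 0.5094 -0.2382  0.0442]
```

>>> drive_tool(moves=[[[-34,-36,0,0,0,0.13,0],[-68,-73,0,0,0,0.26,0],[-102,-109,0,0,0,0.39,0],[-136,-145,0,0,0,0.52,0],[-170,-181,0,0,0,0.65,0],[-204,-217,0,0,0,0.78,0],[-238,-253,0,0,0,0.91,0],[-272,-290,0,0,0,1.04,0],[-306,-326,0,0,0,1.17,0],[-340,-362,0,0,0,1.278,0]]], squeeze=22)

```text
time_s: 1.1
tool_pos: [0.4018, 0.1517, 0.2012]
tool_rot: [0.709, 0.705, 0.0, 0.0]
ft_force: [1.3, -0.6, -0.1]
gripper_width: 0.0427
grasp_force: 0.0
```

```bash
python3 -c "
from h import *
s=bot.sense();print(s['tool_pos'],s['tool_rot'],s['time_s'],s['gripper_width'])
from scipy.spatial.transform import Rotation as R
print(R.from_quat(s['tool_rot']).as_matrix().round(4))"
```

```text
[0.40180039 0.15172561 0.20124717] [7.08867454e-01 7.05341693e-01 1.53552388e-04 6.90537265e-05] 1.1 0.04274598746882752
[[ 5.e-03  1.e+00  3.e-04]
 [ 1.e+00 -5.e-03  1.e-04]
 [ 1.e-04  3.e-04 -1.e+00]]
```

>>> drive_tool(moves=[[[-30,15,0,0,0,0,0],[-60,30,0,0,0,0,0],[-90,45,0,0,0,0,0],[-115,58,0,0,0,0,0],[-130,65,0,0,0,0,0],[-136,68,0,0,0,0,0],[-136,68,0,0,0,0,0],[-136,68,0,0,0,0,0],[-136,68,0,0,0,0,0],[-136,68,0,0,0,0,0]]])

```text
time_s: 2.1
tool_pos: [0.4692, 0.0184, 0.2012]
tool_rot: [0.707, 0.707, 0.0, -0.0]
ft_force: [-0.1, 0.1, -0.2]
gripper_width: 0.043
grasp_force: 0.0
```

Run:
```python
from h import *
s=bot.sense();print(s['tool_pos'],s['tool_rot'],s['ft_force'])
f=bot.grab_frame("wrist");P=cloud(f);ok=f["range_z"]>0
cv2.imwrite("pics/w1.png",f["frame"])
R,t=np.array(f["R"]),np.array(f["t"]);print("cam",(-R.T@t).round(3))
for X in ([.4687,.0171,.115],[.4645,.0569,.081],[.4858,.1655,.086]):
    c=R@X+t;print("proj",c[0]/c[2]*f["fx"]+f["cx"],c[1]/c[2]*f["fy"]+f["cy"])
for n,c,r,zl,zh in(("knob",(.4687,.0171),.03,.104,.13),("hub",(.4645,.0569),.012,.076,.09)):
    Q=P[ok];Q=Q[(np.hypot(*(Q[:,:2]-c).T)<r)&(Q[:,2]>zl)&(Q[:,2]<zh)]
    if len(Q):print(n,len(Q),Q.min(0).round(4),Q.max(0).round(4),Q.mean(0).round(4))
```

```text
[0.46917576 0.01839354 0.20121941] [ 7.06720699e-01  7.07492651e-01  2.86209263e-05 -3.49466525e-05] [-0.12458024  0.05124741 -0.21904865]
cam [0.469 0.095 0.374]
proj 320.6518920589611 187.4045254580824
proj 315.721807119238 129.41792742385002
proj 344.9249870155745 -21.710914757354317
knob 247 [0.4603 0.0081 0.1041] [0.4784 0.0264 0.1162] [0.4694 0.0205 0.1117]
hub 660 [0.4531 0.0449 0.0784] [0.4763 0.0686 0.0832] [0.4645 0.0571 0.0805]
```

View pics/w1.png

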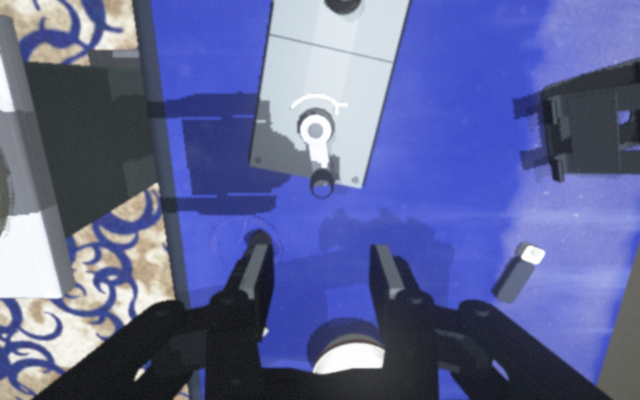

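The knob is at pixel (321,185), i.e. (0.4694, 0.0173), and the axis at (316,128), i.e. (0.4645, 0.057). The deck arrow confirms clockwise. Next I descend and close.

>>> drive_tool(moves=[[[-1,0,30,0,0,0,0],[-1,0,60,0,0,0,0],[-1,0,85,0,0,0,0],[-1,0,105,0,0,0,0],[-1,0,117,0,0,0,0],[-1,0,117,0,0,0,-1],[-1,0,117,0,0,0,-1],[-1,0,117,0,0,0,-1],[-1,0,117,0,0,0,-1],[-1,0,117,0,0,0,-1]]], squeeze=22)

```text
time_s: 3.15
tool_pos: [0.47, 0.0167, 0.0849]
tool_rot: [0.707, 0.707, 0.001, 0.0]
ft_force: [-0.8, -0.1, 1.8]
gripper_width: 0.0
grasp_force: 0.8
```

Run:
```python
from h import *
s=bot.sense();print(s['tool_pos'],s['gripper_width'],s['grasp_force'],s['ft_force'])
a=bot.grab_frame("wrist")["frame"];f=bot.grab_frame("side");P=cloud(f)
b=cv2.resize(f["frame"][180:330,220:420],(533,400))
cv2.imwrite("pics/c2.png",cv2.resize(np.hstack([a[:,100:500],b]),(800,343)))
```

```text
[0.46997317 0.0166793  0.08488096] 7.821794120873377e-06 0.826832503080368 [-0.82518972 -0.10146451  1.81821539]
```

View pics/c2.png

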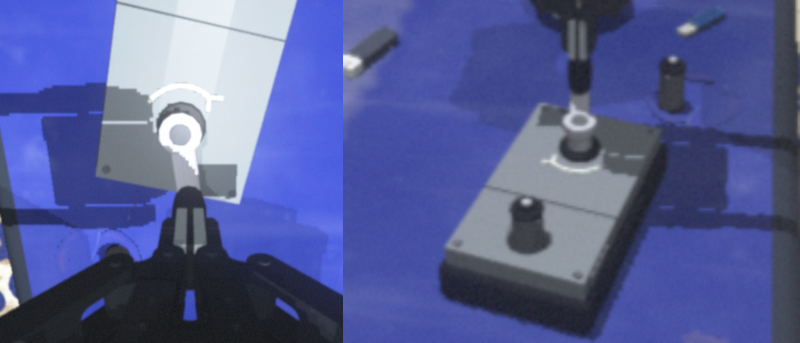

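The fingers shut empty: they appear behind or above the knob (side crop: fingers to (578,60), knob at (580,75)). I'll measure the tips and knob now.

Run:
```python
from h import *
for n in("side","wrist"):
    f=bot.grab_frame(n);P=cloud(f);z=f["range_z"];Rm,t=np.array(f["R"]),np.array(f["t"])
    for X in([.47,.0167,.085],[.47,.0167,.104],[.4694,.0173,.098],[.4694,.0173,.115]):
        c=Rm@X+t;u,v=int(c[0]/c[2]*f["fx"]+f["cx"]),int(c[1]/c[2]*f["fy"]+f["cy"]);print(n,X,(u,v),P[v,u].round(4),f["frame"][v,u])
    u=int(u)
    for vv in range(v-24,v+32,3): print(vv,P[vv,u].round(3),f["frame"][vv,u])
```

```text
side [0.47, 0.0167, 0.085] (323, 216) [0.4687 0.0268 0.0927] [45 35 34]
side [0.47, 0.0167, 0.104] (323, 207) [0.4689 0.0248 0.1114] [51 42 43]
side [0.4694, 0.0173, 0.098] (323, 210) [0.4689 0.0248 0.1047] [44 33 30]
side [0.4694, 0.0173, 0.115] (323, 203) [0.4687 0.0261 0.1211] [95 89 83]
179 [0.472 0.003 0.158] [61 55 62]
182 [ 0.5   -0.189  0.032] [83 80 79]
185 [0.47  0.015 0.153] [48 39 37]
188 [0.469 0.023 0.151] [61 52 49]
191 [0.468 0.027 0.147] [90 84 82]
194 [0.468 0.027 0.141] [95 91 87]
197 [0.468 0.027 0.135] [95 91 87]
200 [0.468 0.028 0.129] [93 90 84]
203 [0.469 0.026 0.121] [95 89 83]
206 [0.469 0.023 0.112] [65 55 54]
209 [0.469 0.023 0.106] [47 35 36]
212 [0.469 0.028 0.102] [49 36 33]
215 [0.469 0.027 0.095] [46 34 32]
218 [0.469 0.028 0.089] [46 36 32]
221 [0.47  0.022 0.078] [82 76 74]
224 [0.468 0.031 0.077] [125 116 114]
227 [0.467 0.041 0.078] [133 123 121]
230 [0.465 0.054 0.081] [165 154 151]
233 [0.464 0.062 0.08 ] [131 121 118]
wrist [0.47, 0.0167, 0.085] (321, 231) [0.4698 0.0256 0.1048] [67 52 49]
wrist [0.47, 0.0167, 0.104] (321, 247) [0.4698 0.0269 0.1243] [58 46 44]
wrist [0.4694, 0.0173, 0.098] (320, 240) [0.4694 0.0242 0.1117] [63 45 44]
wrist [0.4694, 0.0173, 0.115] (320, 257) [0.4694 0.0269 0.133 ] [58 44 42]
233 [0.469 0.026 0.108] [65 56 52]
236 [0.469 0.025 0.11 ] [64 56 49]
239 [0.469 0.025 0.113] [63 49 45]
242 [0.469 0.027 0.12 ] [63 50 46]
245 [0.469 0.027 0.122] [62 49 46]
248 [0.469 0.027 0.125] [63 51 49]
251 [0.469 0.027 0.128] [58 45 44]
254 [0.469 0.027 0.13 ] [61 45 44]
257 [0.469 0.027 0.133] [58 44 42]
260 [0.469 0.027 0.135] [59 44 44]
263 [0.469 0.027 0.138] [60 46 46]
266 [0.469 0.027 0.14 ] [57 43 42]
269 [0.469 0.027 0.142] [55 41 42]
272 [0.469 0.027 0.144] [53 39 38]
275 [0.469 0.027 0.147] [51 40 36]
278 [0.469 0.026 0.148] [53 40 43]
281 [0.469 0.026 0.15 ] [50 39 36]
284 [0.469 0.027 0.152] [54 41 39]
287 [0.469 0.026 0.152] [64 55 52]
```

The depth shows the fingers ending at z≈0.117, just above the knob top, although the TCP reads 0.085. I'll open them and measure the tips before going lower.

>>> drive_tool(moves=[[[0,0,-10,0,0,0,0],[0,0,-10,0,0,0,0],[0,0,-10,0,0,0,0],[0,0,-10,0,0,0,0],[0,0,-10,0,0,0,0],[0,0,0,0,0,0,0],[0,0,0,0,0,0,0],[0,0,0,0,0,0,0],[0,0,0,0,0,0,0],[0,0,0,0,0,0,0]]])

```text
time_s: 4.35
tool_pos: [0.4696, 0.0167, 0.0843]
tool_rot: [0.707, 0.707, 0.0, 0.0]
ft_force: [0.4, -0.0, 0.3]
gripper_width: 0.0427
grasp_force: 0.0
```

Run:
```python
from h import *
s=bot.sense();print(s['tool_pos'],s['gripper_width'],s['joints'])
fs=bot.grab_frame("side");f=bot.grab_frame("wrist")
for F in(fs,f):
    P=cloud(F)[F["range_z"]>0];m=(abs(P[:,1]-.0167)<.03)&(P[:,2]>.085)&(P[:,2]<.2)
    for lo,hi in((.43,.458),(.482,.51)):
        Q=P[m&(P[:,0]>lo)&(P[:,0]<hi)]; print(len(Q),Q.min(0).round(4) if len(Q) else 0, np.sort(Q[:,2])[:12].round(3))
a=f["frame"][:,120:520];b=cv2.resize(fs["frame"][160:260,270:370],(400,400),interpolation=cv2.INTER_CUBIC)
cv2.imwrite("pics/c3.png",np.hstack([a,b]))
```

```text
[0.46955015 0.01667817 0.084259  ] 0.04267366671192127 [3.22997780e-02 2.72895818e-01 2.06130822e+00 2.13360159e-05
 8.07251583e-01 3.23258158e-02]
385 [0.4301 0.0017 0.1165] [0.116 0.117 0.117 0.118 0.119 0.119 0.12  0.12  0.121 0.122 0.122 0.123]
336 [0.4821 0.0064 0.1157] [0.116 0.117 0.118 0.118 0.119 0.119 0.12  0.12  0.121 0.121 0.121 0.122]
8497 [0.43   0.0043 0.1161] [0.116 0.116 0.116 0.117 0.117 0.117 0.117 0.117 0.117 0.117 0.117 0.117]
8576 [0.482  0.0043 0.1159] [0.116 0.116 0.117 0.117 0.117 0.117 0.117 0.117 0.117 0.117 0.117 0.117]
```

View pics/c3.png

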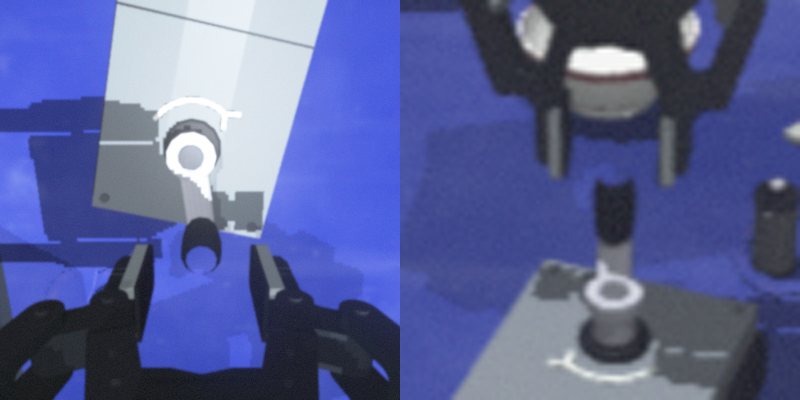

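Fingertips are at z 0.116 for TCP 0.084, so the real finger end is about 32 mm short of the reported TCP. I'll descend 30 mm and grip; even if that reading is wrong, the fingers stay clear of the arm and deck.

>>> drive_tool(moves=[[[0.5,0,8,0,0,0,0],[0.5,0,16,0,0,0,0],[0.5,0,24,0,0,0,0],[0.5,0,30,0,0,0,0],[0.5,0,30,0,0,0,0],[0.5,0,30,0,0,0,-1],[0.5,0,30,0,0,0,-1],[0.5,0,30,0,0,0,-1],[0.5,0,30,0,0,0,-1],[0.5,0,30,0,0,0,-1]]], squeeze=22)

```text
time_s: 5.45
tool_pos: [0.4695, 0.0172, 0.0543]
tool_rot: [0.707, 0.707, 0.0, 0.0]
ft_force: [-1.3, 0.1, 0.9]
gripper_width: 0.0185
grasp_force: 21.9
```

Run:
```python
import numpy as np
r,t0=40.0,np.radians(-82.84)
for k in range(6):
    a=t0-np.radians(60*k+6*np.arange(11)); p=r*np.c_[np.sin(a),np.cos(a)]
    p=np.round(p-r*np.array([np.sin(t0),np.cos(t0)]),1); p-=p[0]
    print(k,[[float(round(x,1)),float(round(y,1)),0,0,0,0,-1] for x,y in p[1:]])
```

```text
0 [[-0.3, -4.2, 0, 0, 0, 0, -1], [-0.2, -8.4, 0, 0, 0, 0, -1], [0.4, -12.5, 0, 0, 0, 0, -1], [1.4, -16.6, 0, 0, 0, 0, -1], [2.8, -20.5, 0, 0, 0, 0, -1], [4.6, -24.3, 0, 0, 0, 0, -1], [6.9, -27.8, 0, 0, 0, 0, -1], [9.4, -31.1, 0, 0, 0, 0, -1], [12.3, -34.2, 0, 0, 0, 0, -1], [15.5, -36.9, 0, 0, 0, 0, -1]]
1 [[3.5, -2.3, 0, 0, 0, 0, -1], [7.2, -4.3, 0, 0, 0, 0, -1], [11.1, -5.9, 0, 0, 0, 0, -1], [15.1, -7.0, 0, 0, 0, 0, -1], [19.2, -7.8, 0, 0, 0, 0, -1], [23.4, -8.1, 0, 0, 0, 0, -1], [27.6, -7.9, 0, 0, 0, 0, -1], [31.7, -7.4, 0, 0, 0, 0, -1], [35.8, -6.4, 0, 0, 0, 0, -1], [39.7, -4.9, 0, 0, 0, 0, -1]]
2 [[3.8, 1.8, 0, 0, 0, 0, -1], [7.3, 4.0, 0, 0, 0, 0, -1], [10.6, 6.6, 0, 0, 0, 0, -1], [13.7, 9.5, 0, 0, 0, 0, -1], [16.4, 12.7, 0, 0, 0, 0, -1], [18.7, 16.1, 0, 0, 0, 0, -1], [20.7, 19.8, 0, 0, 0, 0, -1], [22.3, 23.7, 0, 0, 0, 0, -1], [23.4, 27.7, 0, 0, 0, 0, -1], [24.2, 31.8, 0, 0, 0, 0, -1]]
3 [[0.3, 4.2, 0, 0, 0, 0, -1], [0.1, 8.4, 0, 0, 0, 0, -1], [-0.4, 12.5, 0, 0, 0, 0, -1], [-1.4, 16.6, 0, 0, 0, 0, -1], [-2.8, 20.5, 0, 0, 0, 0, -1], [-4.7, 24.3, 0, 0, 0, 0, -1], [-6.9, 27.9, 0, 0, 0, 0, -1], [-9.5, 31.2, 0, 0, 0, 0, -1], [-12.4, 34.2, 0, 0, 0, 0, -1], [-15.6, 36.9, 0, 0, 0, 0, -1]]
4 [[-3.4, 2.3, 0, 0, 0, 0, -1], [-7.1, 4.3, 0, 0, 0, 0, -1], [-11.0, 5.9, 0, 0, 0, 0, -1], [-15.0, 7.1, 0, 0, 0, 0, -1], [-19.1, 7.8, 0, 0, 0, 0, -1], [-23.3, 8.1, 0, 0, 0, 0, -1], [-27.5, 8.0, 0, 0, 0, 0, -1], [-31.6, 7.4, 0, 0, 0, 0, -1], [-35.7, 6.4, 0, 0, 0, 0, -1], [-39.6, 5.0, 0, 0, 0, 0, -1]]
5 [[-3.8, -1.8, 0, 0, 0, 0, -1], [-7.4, -4.1, 0, 0, 0, 0, -1], [-10.7, -6.6, 0, 0, 0, 0, -1], [-13.7, -9.5, 0, 0, 0, 0, -1], [-16.4, -12.7, 0, 0, 0, 0, -1], [-18.7, -16.2, 0, 0, 0, 0, -1], [-20.7, -19.9, 0, 0, 0, 0, -1], [-22.3, -23.8, 0, 0, 0, 0, -1], [-23.5, -27.8, 0, 0, 0, 0, -1], [-24.2, -31.9, 0, 0, 0, 0, -1]]
```

>>> drive_tool(moves=[[[-0.3,-4.2,0,0,0,0,-1],[-0.2,-8.4,0,0,0,0,-1],[0.4,-12.5,0,0,0,0,-1],[1.4,-16.6,0,0,0,0,-1],[2.8,-20.5,0,0,0,0,-1],[4.6,-24.3,0,0,0,0,-1],[6.9,-27.8,0,0,0,0,-1],[9.4,-31.1,0,0,0,0,-1],[12.3,-34.2,0,0,0,0,-1],[15.5,-36.9,0,0,0,0,-1]]], squeeze=22)

```text
time_s: 6.45
tool_pos: [0.4334, 0.0319, 0.0546]
tool_rot: [0.707, 0.707, 0.0, 0.001]
ft_force: [3.4, -9.1, -1.0]
gripper_width: 0.0189
grasp_force: 22.1
```

>>> drive_tool(moves=[[[3.5,-2.3,0,0,0,0,-1],[7.2,-4.3,0,0,0,0,-1],[11.1,-5.9,0,0,0,0,-1],[15.1,-7.0,0,0,0,0,-1],[19.2,-7.8,0,0,0,0,-1],[23.4,-8.1,0,0,0,0,-1],[27.6,-7.9,0,0,0,0,-1],[31.7,-7.4,0,0,0,0,-1],[35.8,-6.4,0,0,0,0,-1],[39.7,-4.9,0,0,0,0,-1]]])

```text
time_s: 7.45
tool_pos: [0.4264, 0.0714, 0.0541]
tool_rot: [0.707, 0.707, -0.001, -0.0]
ft_force: [-2.2, -7.2, 2.1]
gripper_width: 0.0184
grasp_force: 22.3
```

>>> drive_tool(moves=[[[3.8,1.8,0,0,0,0,-1],[7.3,4.0,0,0,0,0,-1],[10.6,6.6,0,0,0,0,-1],[13.7,9.5,0,0,0,0,-1],[16.4,12.7,0,0,0,0,-1],[18.7,16.1,0,0,0,0,-1],[20.7,19.8,0,0,0,0,-1],[22.3,23.7,0,0,0,0,-1],[23.4,27.7,0,0,0,0,-1],[24.2,31.8,0,0,0,0,-1]]])

```text
time_s: 8.45
tool_pos: [0.4564, 0.0963, 0.0539]
tool_rot: [0.707, 0.707, -0.002, -0.002]
ft_force: [-9.9, 1.7, 8.0]
gripper_width: 0.0187
grasp_force: 23.0
```

>>> drive_tool(moves=[[[0.3,4.2,0,0,0,0,-1],[0.1,8.4,0,0,0,0,-1],[-0.4,12.5,0,0,0,0,-1],[-1.4,16.6,0,0,0,0,-1],[-2.8,20.5,0,0,0,0,-1],[-4.7,24.3,0,0,0,0,-1],[-6.9,27.9,0,0,0,0,-1],[-9.5,31.2,0,0,0,0,-1],[-12.4,34.2,0,0,0,0,-1],[-15.6,36.9,0,0,0,0,-1]]])

```text
time_s: 9.45
tool_pos: [0.4952, 0.0818, 0.0543]
tool_rot: [0.707, 0.707, -0.0, -0.001]
ft_force: [-4.7, 6.2, 3.3]
gripper_width: 0.0188
grasp_force: 22.5
```

>>> drive_tool(moves=[[[-3.4,2.3,0,0,0,0,-1],[-7.1,4.3,0,0,0,0,-1],[-11.0,5.9,0,0,0,0,-1],[-15.0,7.1,0,0,0,0,-1],[-19.1,7.8,0,0,0,0,-1],[-23.3,8.1,0,0,0,0,-1],[-27.5,8.0,0,0,0,0,-1],[-31.6,7.4,0,0,0,0,-1],[-35.7,6.4,0,0,0,0,-1],[-39.6,5.0,0,0,0,0,-1]]])

```text
time_s: 10.45
tool_pos: [0.5015, 0.0423, 0.0543]
tool_rot: [0.707, 0.707, 0.001, -0.0]
ft_force: [1.5, 7.2, -2.1]
gripper_width: 0.0189
grasp_force: 22.0
```

>>> drive_tool(moves=[[[-3.8,-1.8,0,0,0,0,-1],[-7.4,-4.1,0,0,0,0,-1],[-10.7,-6.6,0,0,0,0,-1],[-13.7,-9.5,0,0,0,0,-1],[-16.4,-12.7,0,0,0,0,-1],[-18.7,-16.2,0,0,0,0,-1],[-20.7,-19.9,0,0,0,0,-1],[-22.3,-23.8,0,0,0,0,-1],[-23.5,-27.8,0,0,0,0,-1],[-24.2,-31.9,0,0,0,0,-1]]])

```text
time_s: 11.45
tool_pos: [0.4715, 0.0176, 0.0546]
tool_rot: [0.707, 0.707, 0.002, 0.001]
ft_force: [7.0, 3.6, -5.6]
gripper_width: 0.0187
grasp_force: 21.9
```

>>> drive_tool(moves=[[[-0.3,-4.2,0,0,0,0,-1],[-0.2,-8.4,0,0,0,0,-1],[0.4,-12.5,0,0,0,0,-1],[1.4,-16.6,0,0,0,0,-1],[2.8,-20.5,0,0,0,0,-1],[4.6,-24.3,0,0,0,0,-1],[6.9,-27.8,0,0,0,0,-1],[9.4,-31.1,0,0,0,0,-1],[12.3,-34.2,0,0,0,0,-1],[15.5,-36.9,0,0,0,0,-1]]])

```text
time_s: 12.45
tool_pos: [0.4333, 0.0319, 0.0546]
tool_rot: [0.707, 0.707, 0.0, 0.001]
ft_force: [3.1, -7.8, -1.2]
gripper_width: 0.0187
grasp_force: 22.3
```

>>> drive_tool(moves=[[[3.5,-2.3,0,0,0,0,-1],[7.2,-4.3,0,0,0,0,-1],[11.1,-5.9,0,0,0,0,-1],[15.1,-7.0,0,0,0,0,-1],[19.2,-7.8,0,0,0,0,-1],[23.4,-8.1,0,0,0,0,-1],[27.6,-7.9,0,0,0,0,-1],[31.7,-7.4,0,0,0,0,-1],[35.8,-6.4,0,0,0,0,-1],[39.7,-4.9,0,0,0,0,-1]]])

```text
time_s: 13.45
tool_pos: [0.4264, 0.0715, 0.0541]
tool_rot: [0.707, 0.707, -0.001, -0.0]
ft_force: [-2.0, -8.8, 2.5]
gripper_width: 0.0188
grasp_force: 22.5
```

>>> drive_tool(moves=[[[3.8,1.8,0,0,0,0,-1],[7.3,4.0,0,0,0,0,-1],[10.6,6.6,0,0,0,0,-1],[13.7,9.5,0,0,0,0,-1],[16.4,12.7,0,0,0,0,-1],[18.7,16.1,0,0,0,0,-1],[20.7,19.8,0,0,0,0,-1],[22.3,23.7,0,0,0,0,-1],[23.4,27.7,0,0,0,0,-1],[24.2,31.8,0,0,0,0,-1]]])

```text
time_s: 14.45
tool_pos: [0.4565, 0.0963, 0.0539]
tool_rot: [0.707, 0.707, -0.002, -0.002]
ft_force: [-9.0, 2.0, 7.5]
gripper_width: 0.0186
grasp_force: 23.2
```

>>> drive_tool(moves=[[[0.3,4.2,0,0,0,0,-1],[0.1,8.4,0,0,0,0,-1],[-0.4,12.5,0,0,0,0,-1],[-1.4,16.6,0,0,0,0,-1],[-2.8,20.5,0,0,0,0,-1],[-4.7,24.3,0,0,0,0,-1],[-6.9,27.9,0,0,0,0,-1],[-9.5,31.2,0,0,0,0,-1],[-12.4,34.2,0,0,0,0,-1],[-15.6,36.9,0,0,0,0,-1]]])

```text
time_s: 15.45
tool_pos: [0.4952, 0.0818, 0.0543]
tool_rot: [0.707, 0.707, -0.0, -0.001]
ft_force: [-3.1, 6.5, 3.1]
gripper_width: 0.0187
grasp_force: 22.7
```

>>> drive_tool(moves=[[[-3.4,2.3,0,0,0,0,-1],[-7.1,4.3,0,0,0,0,-1],[-11.0,5.9,0,0,0,0,-1],[-15.0,7.1,0,0,0,0,-1],[-19.1,7.8,0,0,0,0,-1],[-23.3,8.1,0,0,0,0,-1],[-27.5,8.0,0,0,0,0,-1],[-31.6,7.4,0,0,0,0,-1],[-35.7,6.4,0,0,0,0,-1],[-39.6,5.0,0,0,0,0,-1]]])

```text
time_s: 16.45
tool_pos: [0.501, 0.0411, 0.0542]
tool_rot: [0.707, 0.707, -0.0, -0.0]
ft_force: [-0.8, 1.5, 0.3]
gripper_width: 0.0186
grasp_force: 22.4
```

Resistance dropped from about 8 N to 1 N. I'll turn a small 30° more to confirm.

>>> drive_tool(moves=[[[-1.9,-0.8,0,0,0,0,-1],[-3.8,-1.8,0,0,0,0,-1],[-5.6,-2.9,0,0,0,0,-1],[-7.4,-4.1,0,0,0,0,-1],[-9.1,-5.3,0,0,0,0,-1],[-10.7,-6.6,0,0,0,0,-1],[-12.2,-8.0,0,0,0,0,-1],[-13.7,-9.5,0,0,0,0,-1],[-15.1,-11.1,0,0,0,0,-1],[-16.4,-12.7,0,0,0,0,-1]]])

```text
time_s: 17.45
tool_pos: [0.4886, 0.0249, 0.0542]
tool_rot: [0.707, 0.707, 0.0, 0.0]
ft_force: [-0.1, 1.9, 0.3]
gripper_width: 0.0186
grasp_force: 22.4
```

Confirmed: about 1 N. I'll release, lift and move over the cassette.

>>> drive_tool(moves=[[[-16.4,-12.7,0,0,0,0,0],[0,0,0,0,0,0,0],[0,0,0,0,0,0,0],[0,0,0,0,0,0,0],[0,0,-20,0,0,0,0],[0,0,-45,0,0,0,0],[0,0,-70,0,0,0,0],[0,0,-90,0,0,0,0],[0,0,-100,0,0,0,0],[0,0,-100,0,0,0,0]]])

```text
time_s: 18.45
tool_pos: [0.4892, 0.0248, 0.1551]
tool_rot: [0.707, 0.707, 0.001, 0.001]
ft_force: [0.7, -0.2, -0.4]
gripper_width: 0.0429
grasp_force: 0.0
```

My first row carried a stray shift: about 20 mm clockwise while the hand was opening, then back. It is far less than a turn, but I'll check the knob and cassette by camera.

>>> drive_tool(moves=[[[30,-1,0,0,0,0,0.4],[60,-2,0,0,0,0,0.4],[90,-3,0,0,0,0,0.4],[115,-3,0,0,0,0,0.4],[133,-3,0,0,0,0,0.4],[140,-3,0,0,0,0,0.4],[140,-3,0,0,0,0,0.4],[140,-3,0,0,0,0,0.4],[140,-3,0,0,0,0,0.4],[140,-3,0,0,0,0,0.4]]])

```text
time_s: 19.45
tool_pos: [0.4857, 0.1642, 0.1542]
tool_rot: [0.707, 0.707, -0.0, 0.0]
ft_force: [1.1, 0.7, 0.1]
gripper_width: 0.0598
grasp_force: 0.0
```

Run:
```python
from h import *
s=bot.sense();print(s['tool_pos'],s['gripper_width'])
fs=bot.grab_frame("side");f=bot.grab_frame("wrist");ft=bot.grab_frame("top")
for n,F in(("side",fs),("wrist",f),("top",ft)):
    P=cloud(F)[F["range_z"]>0]
    for k,c,r,zl,zh in(("cas",(.486,.165),.022,.058,.09),("knob",(.4645,.057),.055,.092,.118),("tips",s["tool_pos"][:2],.06,.12,.25),("spare",(.399,-.077),.04,.015,.06),("rim",(.5095,-.2375),.065,.04,.06)):
        Q=P[(np.hypot(*(P[:,:2]-c).T)<r)&(P[:,2]>zl)&(P[:,2]<zh)]
        if len(Q)>5:print(n,k,len(Q),Q.min(0).round(4),Q.max(0).round(4))
a=f["frame"][:,120:520];b=cv2.resize(fs["frame"][150:300,250:400],(400,400),interpolation=cv2.INTER_CUBIC)
cv2.imwrite("pics/c4.png",np.hstack([a,b]))
```

```text
[0.48566447 0.16422602 0.15415024] 0.05982365450872453
side cas 247 [0.4736 0.1537 0.0584] [0.4982 0.1781 0.0872]
side knob 69 [0.4789 0.0201 0.092 ] [0.4914 0.0345 0.1148]
side tips 983 [0.4274 0.1501 0.1884] [0.5443 0.1806 0.25  ]
side spare 198 [ 0.3869 -0.0905  0.0151] [ 0.41   -0.0626  0.0534]
side rim 27 [ 0.4574 -0.2343  0.0403] [ 0.4979 -0.1848  0.0485]
wrist cas 1018 [0.4745 0.1521 0.0581] [0.4987 0.1764 0.0883]
wrist knob 436 [0.4736 0.0212 0.0921] [0.493  0.0321 0.1125]
wrist tips 18976 [0.426  0.1508 0.1886] [0.5451 0.1797 0.25  ]
wrist spare 13 [ 0.4039 -0.0717  0.0151] [ 0.4084 -0.0645  0.0184]
top knob 27 [0.4734 0.0135 0.1012] [0.4922 0.0308 0.1175]
top spare 77 [ 0.3876 -0.0889  0.0315] [ 0.4104 -0.066   0.0567]
top rim 177 [ 0.459  -0.2882  0.04  ] [ 0.5618 -0.1852  0.0525]
```

View pics/c4.png

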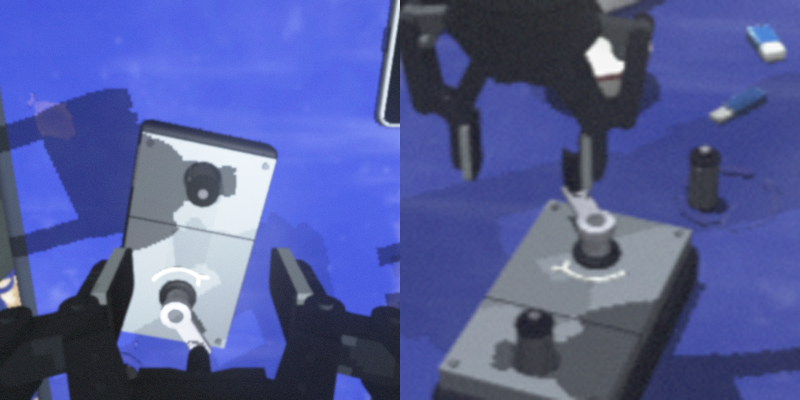

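Pixel positions: cassette at (203,185) standing in the well, knob at (200,355) clear of it, spare and bowl unmoved. Now I descend and grip the cassette.

>>> drive_tool(moves=[[[1,0,30,0,0,0,0.4],[1,0,60,0,0,0,0.4],[1,0,85,0,0,0,0.4],[1,0,105,0,0,0,0.4],[1,0,120,0,0,0,0.4],[1,0,128,0,0,0,0.4],[1,0,128,0,0,0,0.4],[1,0,128,0,0,0,-1],[1,0,128,0,0,0,-1],[1,0,128,0,0,0,-1]]], squeeze=25)

```text
time_s: 20.6
tool_pos: [0.4864, 0.1662, 0.0271]
tool_rot: [0.707, 0.707, 0.001, 0.0]
ft_force: [0.4, -0.1, 2.5]
gripper_width: 0.0233
grasp_force: 24.3
```

>>> drive_tool(moves=[[[0,0,0,0,0,0,-1],[0,0,0,0,0,0,-1],[0,0,0,0,0,0,-1],[0,0,0,0,0,0,-1],[0,0,-2,0,0,0,-1],[0,0,-5,0,0,0,-1],[0,0,-8,0,0,0,-1],[0,0,-12,0,0,0,-1],[0,0,-16,0,0,0,-1],[0,0,-20,0,0,0,-1]]])

```text
time_s: 21.6
tool_pos: [0.4857, 0.166, 0.0466]
tool_rot: [0.707, 0.707, 0.0, 0.0]
ft_force: [-0.7, 0.1, -0.4]
gripper_width: 0.0233
grasp_force: 24.5
```

Cassette held. I'll lift it clear and carry it to the bowl.

>>> drive_tool(moves=[[[0,0,-30,0,0,0,-1],[0,0,-60,0,0,0,-1],[0,0,-85,0,0,0,-1],[-10,0,-100,0,0,0,-1],[-30,2,-104,0,0,0,-1],[-60,4,-104,0,0,0,-1],[-95,6,-104,0,0,0,-1],[-130,8,-104,0,0,0,-1],[-165,10,-104,0,0,0,-1],[-200,12,-104,0,0,0,-1]]])

```text
time_s: 22.6
tool_pos: [0.4975, -0.0354, 0.1505]
tool_rot: [0.707, 0.707, 0.0, 0.0]
ft_force: [0.7, 0.6, 0.4]
gripper_width: 0.0231
grasp_force: 24.6
```

>>> drive_tool(moves=[[[-35,2,0,0,0,0,-1],[-70,4,0,0,0,0,-1],[-105,6,0,0,0,0,-1],[-135,8,0,0,0,0,-1],[-165,10,0,0,0,0,-1],[-188,12,0,0,0,0,-1],[-200,12,0,0,0,0,-1],[-203,12,0,0,0,0,-1],[-203,12,0,0,0,0,-1],[-203,12,0,0,0,0,-1]]])

```text
time_s: 23.6
tool_pos: [0.5095, -0.236, 0.1502]
tool_rot: [0.707, 0.707, 0.0, -0.0]
ft_force: [0.9, -0.1, -0.2]
gripper_width: 0.0233
grasp_force: 24.6
```

Run:
```python
from h import *
s=bot.sense();print(s['tool_pos'],s['tool_rot'],s['gripper_width'])
f=bot.grab_frame("wrist");fs=bot.grab_frame("side");t=s["tool_pos"]
for n,F in(("w",f),("s",fs)):
    P=cloud(F)[F["range_z"]>0]
    for k,c,r,zl,zh in(("cas",t[:2],.02,.1,.185),("rim",(.51,-.237),.065,.04,.06),("spare",(.399,-.077),.04,.015,.06)):
        Q=P[(np.hypot(*(P[:,:2]-c).T)<r)&(P[:,2]>zl)&(P[:,2]<zh)]
        if len(Q)>5:print(n,k,len(Q),Q.min(0).round(4),Q.max(0).round(4))
```

```text
[ 0.50947029 -0.23601583  0.15015713] [ 7.06918862e-01  7.07294596e-01  4.21426224e-05 -2.75679822e-04] 0.023314781918221148
w cas 1256 [ 0.4923 -0.2408  0.1577] [ 0.5262 -0.2256  0.185 ]
w rim 1656 [ 0.4586 -0.2858  0.04  ] [ 0.5626 -0.1864  0.0491]
s cas 141 [ 0.4905 -0.2429  0.1552] [ 0.5249 -0.2227  0.1847]
s rim 240 [ 0.4574 -0.2905  0.0401] [ 0.5612 -0.1834  0.0486]
s spare 197 [ 0.3871 -0.0893  0.0151] [ 0.41   -0.0628  0.0536]
```

>>> drive_tool(moves=[[[-1,0,20,0,0,0,-1],[-1,0,45,0,0,0,-1],[-1,0,70,0,0,0,-1],[-1,0,95,0,0,0,-1],[-1,0,115,0,0,0,-1],[-1,0,128,0,0,0,-1],[-1,0,135,0,0,0,-1],[-1,0,139,0,0,0,-1],[-1,0,142,0,0,0,-1],[-1,0,144,0,0,0,-1]]])

```text
time_s: 24.7
tool_pos: [0.5102, -0.2382, 0.0067]
tool_rot: [0.707, 0.707, 0.0, 0.001]
ft_force: [0.3, -0.3, 0.1]
gripper_width: 0.0226
grasp_force: 24.6
```

>>> drive_tool(moves=[[[0,0,1,0,0,0,-1],[0,0,2,0,0,0,-1],[0,0,3,0,0,0,-1],[0,0,4,0,0,0,-1],[0,0,4,0,0,0,-1],[0,0,4,0,0,0,-1],[0,0,4,0,0,0,-1],[0,0,4,0,0,0,-1],[0,0,4,0,0,0,-1],[0,0,4,0,0,0,-1]]])

```text
time_s: 25.7
tool_pos: [0.5097, -0.238, 0.0022]
tool_rot: [0.707, 0.707, 0.0, 0.0]
ft_force: [0.3, 0.5, 0.3]
gripper_width: 0.0235
grasp_force: 24.6
```

>>> drive_tool(moves=[[[0,0,1,0,0,0,-1],[0,0,1,0,0,0,-0.3],[0,0,1,0,0,0,-0.15],[0,0,1,0,0,0,-0.15],[0,0,1,0,0,0,-0.15],[0,0,-10,0,0,0,-0.15],[0,0,-30,0,0,0,-0.15],[0,0,-60,0,0,0,-0.15],[0,0,-100,0,0,0,-0.15],[0,0,-140,0,0,0,-0.15]]])

```text
time_s: 26.7
tool_pos: [0.5092, -0.2379, 0.1442]
tool_rot: [0.707, 0.707, -0.0, -0.0]
ft_force: [-0.5, -0.0, -0.7]
gripper_width: 0.036
grasp_force: 0.0
```

>>> drive_tool(moves=[[[30,0,-20,0,0,0,0],[65,0,-30,0,0,0,0],[100,0,-30,0,0,0,0],[135,0,-30,0,0,0,0],[165,0,-30,0,0,0,0],[185,0,-30,0,0,0,0],[200,0,-30,0,0,0,0],[200,0,-30,0,0,0,0],[200,0,-30,0,0,0,0],[200,0,-30,0,0,0,0]]])

```text
time_s: 27.7
tool_pos: [0.5097, -0.0388, 0.1723]
tool_rot: [0.707, 0.707, -0.0, 0.0]
ft_force: [0.3, -0.6, -0.6]
gripper_width: 0.0425
grasp_force: 0.0
```

Run:
```python
from h import *
s=bot.sense();print(s['tool_pos'],s['ft_force'],s['time_s'])
ft=bot.grab_frame("top");fs=bot.grab_frame("side")
a=cv2.resize(ft["frame"][150:270,220:460],(800,400));cv2.imwrite("pics/c5.png",np.hstack([cv2.resize(ft["frame"][160:260,330:450],(400,333)),cv2.resize(fs["frame"][130:280,250:430],(400,333))]))
```

```text
[ 0.50972858 -0.03883125  0.17232321] [ 0.26351831 -0.6456025  -0.57078725] 27.7
```

View pics/c5.png

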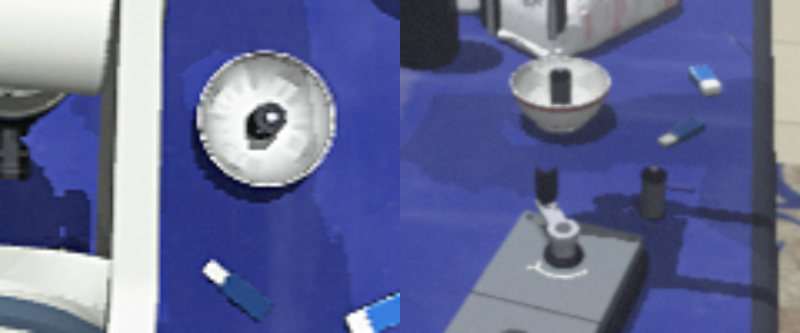

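The cassette stands upright in the bowl (266,118 in the top crop), the spare is in its place (653,190 in the side crop), and the robot is clear of everything.

```bash
python3 -c "
from bench import bot
print(bot.job_done())"
```

```text
the job is handed in; nothing more can be done
None
```

I turned the crank clockwise until the drag fell from about 8 N to 1 N (roughly 1.8 turns), overshot by well under half a turn, put the cassette upright in the bowl, left the spare where it was, and handed in at about 28 s; the judge's verdict wasn't shown.

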